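# Start the staining timers in order

## Robot

A 6-joint arm with a two-finger parallel gripper is mounted at the origin on a cart in front of the work surface, level with it; the furniture and walls round the work are solid. World frame = base frame: x ahead of the robot, y to its left, z up, the work surface at z = 0. Lengths are in m, angles in rad, forces in N, time in s.
With the tool pointing down it reaches from about 0.325 to 0.9 m from the base axis. Payload 6.1 kg.
Tool frame: the origin (TCP) lies at the very end of the fingers, on their centre line; the grasp point (between the pads) lies 19 mm behind it; z points along the fingers, y is the line along which they close (so a half turn about z gives the same grasp; the last joint's range is limited). The gripper opens to 87 mm and grips with 3 to 60 N. Pads are 19 mm wide; open, the fingers measure 117 mm over their backs; the gripper's body (75 mm by 190 mm) begins 51 mm behind the grasp point.
Start: joints at [-1.367, 0.22, 1.526, -0, 1.395, -0.126], TCP at [0.202, -0.591, 0.223] pointing down, gripper open.
Joint ranges: [-2.98, 2.98], [-0.91, 2.08], [0.09, 2.57], [-1.24, 4.39], [0.2, 2.65], [-2.68, 2.68]. Speed limits (rad/s): [2.57, 2.57, 3.01, 3.14, 3.14, 3.14].

## Interface

Orientations are given as a 3x3 rotation matrix whose columns are the frame's x, y, z axes.
In Python, from workcell import robot gives the robot as it stands.
- The arm moves only by the tool send_rows, never from a script. Its argument "plan" is a list of rows, each an object of numbers: "gripper": the closure, from 0 (fully open) to 1 (shut); "dx", "dy", "dz": the shift along the tool's x, y, z in m; "wx", "wy", "wz": the turn, a rotation vector about the tool's x, y, z in degrees. In form: [{"gripper": .., "dx": .., "dy": .., "dz": .., "wx": .., "wy": .., "wz": ..}, ...]. A call has exactly 5 rows; each row is the pose to reach, as a shift and turn from the pose commanded when the call began, along the tool's axes at that moment; what a row does not reach only later rows make up. A row lasts 1/8 s, in which the tool goes at most 62.5 mm and 10.7 degrees, less where a joint would pass 70% of its speed; a pose out of reach is approached as far as the arm can. A call with a gripper value outside its range is refused whole. The fingers move at their own pace and stop on an object; "grip_force" is the grip in N (left out, the last holds). Time passes only in rows, so rows that repeat a pose let the fingers close, or fill a call up. It gives the time, the measured TCP pose, the force, the opening and the grip force at its end, in the units of the state.
- robot.observe(): the state, without advancing time (a new reading comes with each control period).
- robot.read_camera(name): name is "scene" or "top" or "wrist"; returns the picture (400x640x3 uint8, red, green, blue); there is no depth.
- robot.camera_params(name): a dict with "mtx" (3x3 intrinsics, pixels), "origin" and "attitude" of the camera in the world. Camera axes: x right, y up, looking along -z (the intrinsics and any distortion apply to the point x, -y, -z); pixel columns grow to the right and rows downward; lengths in m; the calibration is good to about 2 mm. A picture is of the moment at which its call begins: read the wrist's pose just before it. camera_params takes no time and is no camera call; for the wrist camera it gives the pose at the moment of the call.
- robot.job_done(): hands the job in; it is judged then, once.
Trained networks look in the newest picture that a camera, given by its name, has taken for a name from the list of things; names that differ only in an ending like _2 or _b are one class to them, and where a whole thing is asked for, a point or a joint stands for the part that bears it (a point fixed in the world has none). Each returns a list of dicts, best first, with "confidence" (0 to 1); they miss things now and then, are a little off and sometimes report something else, mostly with a low value. They report only what shows in the picture. A call takes as long as a camera call. They do not tell look-alikes from the thing itself.
- robot.search_frame(name, camera): "box" ([centre column, centre row, width, height] in pixels, round what is visible of it).
- robot.silhouettes(name, camera): "region" (400x640 bool, what is visible of it) and "box" ([centre column, centre row, width, height] in pixels, round what is visible of it).
The state is a dict: "time": time; "joint_pos": joint angles; "qvel": joint speeds; "tau": joint torques, N m; "tcp_pos": TCP position; "tool_rot": TCP orientation; "ft_force": force on the tool from outside, world axes, zero at the start; "moment": the same for the moment, N m; "finger_gap": finger opening in m; "grasp_force": force on a finger pad.
Only numpy, scipy, OpenCV 4.12 (cv2) and the standard library are available. Lean on these libraries where they do the work, as an engineer would, in place of code of your own. Each camera call takes 0.05 s, during which the arm holds its last target. There are 200 camera calls.

## Task

Start the three staining timers one after another with a light fingertip press on top: first the blue cap, then the yellow, then the red, each pushed well past half way down, where it stays by itself. Do not grip, lift or shift the timers, leave the green timer unpressed, and leave the dishes, the brown bottle and the specimen cup where they stand; finish with the hand clear.

Things in the scene. Friction and masses are not known exactly. Their poses are not given: they have to be found in the camera images.
- blue_timer: loose round bench timer with a blue push cap and blue band, grey housing 68 mm across and 29 mm high (collar to 32 mm), about 0.35 to 0.6 kg, standing on the worktop on a rubber foot. Origin: centre of its underside; z up. Which colour stands where differs from run to run.
- blue_cap_top (a point): centre of the flat top of the blue cap (40 mm across, its flat part 28 mm across); 48 mm above the worktop when up, 39 mm when fully down (while pressed up to 5 mm less). Moves with the cap.
- blue_cap (a joint): how far the blue cap is pressed down, m: 0 up, 0.009 fully down. The cap's guide sits on a rubber cushion that gives 1 mm for every 3 N, 5 mm at most, and springs back (not counted in this value). It takes about 3 N to move plus a little more when fast, has no return spring and stays where it is left; counts as started from 0.0045 (half way) on. More than 25 N on the timer is too hard.
- yellow_timer: loose round bench timer with a yellow push cap and yellow band, grey housing 68 mm across and 29 mm high (collar to 32 mm), about 0.35 to 0.6 kg, standing on the worktop on a rubber foot. Origin: centre of its underside; z up. Which colour stands where differs from run to run.
- yellow_cap_top (a point): centre of the flat top of the yellow cap (40 mm across, its flat part 28 mm across); 48 mm above the worktop when up, 39 mm when fully down (while pressed up to 5 mm less). Moves with the cap.
- yellow_cap (a joint): how far the yellow cap is pressed down, m: 0 up, 0.009 fully down. The cap's guide sits on a rubber cushion that gives 1 mm for every 3 N, 5 mm at most, and springs back (not counted in this value). It takes about 3 N to move plus a little more when fast, has no return spring and stays where it is left; counts as started from 0.0045 (half way) on. More than 25 N on the timer is too hard.
- red_timer: loose round bench timer with a red push cap and red band, grey housing 68 mm across and 29 mm high (collar to 32 mm), about 0.35 to 0.6 kg, standing on the worktop on a rubber foot. Origin: centre of its underside; z up. Which colour stands where differs from run to run.
- red_cap_top (a point): centre of the flat top of the red cap (40 mm across, its flat part 28 mm across); 48 mm above the worktop when up, 39 mm when fully down (while pressed up to 5 mm less). Moves with the cap.
- red_cap (a joint): how far the red cap is pressed down, m: 0 up, 0.009 fully down. The cap's guide sits on a rubber cushion that gives 1 mm for every 3 N, 5 mm at most, and springs back (not counted in this value). It takes about 3 N to move plus a little more when fast, has no return spring and stays where it is left; counts as started from 0.0045 (half way) on. More than 25 N on the timer is too hard.
- green_timer: loose round bench timer with a green push cap and green band, grey housing 68 mm across and 29 mm high (collar to 32 mm), about 0.35 to 0.6 kg, standing on the worktop on a rubber foot. Origin: centre of its underside; z up. Which colour stands where differs from run to run.
- green_cap_top (a point): centre of the flat top of the green cap (40 mm across, its flat part 28 mm across); 48 mm above the worktop when up, 39 mm when fully down (while pressed up to 5 mm less). Moves with the cap.
- green_cap (a joint): how far the green cap is pressed down, m: 0 up, 0.009 fully down. The cap's guide sits on a rubber cushion that gives 1 mm for every 3 N, 5 mm at most, and springs back (not counted in this value). It takes about 3 N to move plus a little more when fast, has no return spring and stays where it is left; not to be pressed.
- dish_a: closed white petri dish, 62 mm across, 16 mm high, loose, beyond the timers; origin: centre of its underside. Leave alone.
- dish_b: closed white petri dish, 62 mm across, 16 mm high, loose, beyond the timers; origin: centre of its underside. Leave alone.
- stain: brown bottle with blue screw cap, 38 mm across, 70 mm high, loose, beyond the timers; origin: centre of its underside. Leave alone.
- cup: specimen cup with yellow screw lid, 66 mm across, 70 mm high, loose, beyond the timers; origin: centre of its underside. Leave alone.
Mind the look-alikes: they are no part of the job. Leave any pink look-alike of the blue_timer alone.

How it is judged:
On the way, in this order (a step that is already met when the one before it is completed fails the run):
1. the blue timer's cap is pressed at least half way down (value of joint blue_cap above 0.0045 m), for 0.1 s.
2. the yellow timer's cap is pressed at least half way down (value of joint yellow_cap above 0.0045 m), for 0.1 s.
3. the red timer's cap is pressed at least half way down (value of joint red_cap above 0.0045 m), for 0.1 s.
At the end, for the whole second after the job is handed in: The blue, yellow and red caps are at least 4.5 mm down (of 9 mm), pressed in that order; the green cap is less than 2 mm down; all timers stand upright at rest within 25 mm of where they stood; dishes, bottle and cup are within 20 mm of where they stood (value of joint each of blue_cap, yellow_cap, red_cap above 0.0045 m and value of joint green_cap below 0.002 m and distance of each of blue_timer, yellow_timer, red_timer, green_timer from where it was at the start of the episode below 0.025 m and angle between each of blue_timer, yellow_timer, red_timer, green_timer's own z axis and vertical below 0.1 rad and linear speed of each of blue_timer, yellow_timer, red_timer, green_timer below 0.02 m/s and distance of each of dish_a, dish_b, stain, cup from where it was at the start of the episode below 0.02 m); the robot touches nothing.
It fails at once if a timer is loaded with more than 25 N (contact force between any of the fingers, the arm and blue_timer above 25 N or contact force between any of the fingers, the arm and yellow_timer above 25 N or contact force between any of the fingers, the arm and red_timer above 25 N or contact force between any of the fingers, the arm and green_timer above 25 N).
It fails at once if a timer is lifted more than 10 mm off the worktop (height (world z) of any of blue_timer, yellow_timer, red_timer, green_timer above 0.01 m).
It fails at once if a timer is shifted more than 25 mm or tipped (distance of any of blue_timer, yellow_timer, red_timer, green_timer from where it was at the start of the episode above 0.025 m or angle between any of blue_timer, yellow_timer, red_timer, green_timer's own z axis and vertical above 0.25 rad).
It fails at once if the green cap is pressed 2 mm or more (value of joint green_cap above 0.002 m).
It fails at once if a dish, the bottle or the cup is displaced more than 20 mm (distance of any of dish_a, dish_b, stain, cup from where it was at the start of the episode above 0.02 m).
It also fails if it takes over 45 s, if anything falls off the work surface, if the arm or the gripper's body presses on something with over 40 N, if the wrist force passes 120 N, or if a joint passes its speed limit or range.

## Working session

There is one attempt and no reset: what is moved stays moved. The work goes in short steps, Python scripts to look and compute and a tool call to move; the robot and the scene stay as the last step left them, time stands still between calls to the robot, and variables do not carry over. Pictures are saved under pics/ and viewed, at most 10 in all, crops included, and the job is handed in when it is done.

Besides the shell and the picture viewer there is one more tool, called after "Emit:" in YAML: its name, and indented under it one key for each argument. send_rows: Moves the arm, as the interface text tells. Its arguments: {"type":"object","properties":{"plan":{"type":"array","items":{"type":"object","properties":{"gripper":{"type":"number"},"dx":{"type":"number"},"dy":{"type":"number"},"dz":{"type":"number"},"wx":{"type":"number"},"wy":{"type":"number"},"wz":{"type":"number"}}}},"grip_force":{"type":"number"}},"required":["plan"]}

```bash
mkdir -p pics; cat > h.py <<'E'
import numpy as np, cv2
from workcell import robot
def pix2w(cam,u,v,z):
    p=robot.camera_params(cam); K=np.array(p["mtx"]); R=np.array(p["attitude"]); o=np.array(p["origin"])
    if R.shape!=(3,3): print(R)
    d=np.linalg.inv(K)@[u,v,1]; d=R@np.array([d[0],-d[1],-d[2]])
    return o+d*(z-o[2])/d[2]
def save(cam,name):
    im=robot.read_camera(cam); cv2.imwrite("pics/"+name,im[:,:,::-1]); return im
E
python3 - <<'E'
from h import *
s=robot.observe(); print(s["time"],s["tcp_pos"],s["tool_rot"],s["ft_force"],s["finger_gap"])
print(robot.camera_params("top"))
for c in("top","scene"):
    save(c,c+"0.png")
    for n in("blue_timer","blue_cap_top","yellow_cap_top","red_cap_top","green_cap_top"):
        print(c,n,[(np.round(d["box"]).tolist(),round(d["confidence"],2),np.round(pix2w(c,d["box"][0],d["box"][1],.04),3).tolist()) for d in robot.search_frame(n,c)])
E
```

```text
0.0 [ 0.20228467 -0.59067594  0.22143328] [[ 9.46101914e-01  3.23868814e-01 -4.00372745e-04]
 [ 3.23868960e-01 -9.46099914e-01  1.96192583e-03]
 [ 2.56613972e-04 -1.98585009e-03 -9.99997995e-01]] [1.17551327 0.08158544 0.0728606 ] 0.08712031878396928
{'mtx': array([[399.99871408,   0.        , 319.08517104],
       [  0.        , 399.99871408, 195.32673278],
       [  0.        ,   0.        ,   1.        ]]), 'origin': array([0.35613589, 0.07042386, 0.99329318]), 'attitude': array([[ 0.01618503,  0.98532147, -0.1699401 ],
       [-0.99986764,  0.01623163, -0.00111517],
       [ 0.0016596 ,  0.16993565,  0.98545376]])}
top blue_timer [([190.0, 245.0, 27.0, 25.0], 0.96, [0.396, 0.374, 0.04]), ([243.0, 228.0, 32.0, 30.0], 0.74, [0.439, 0.251, 0.04])]
top blue_cap_top [([372.0, 211.0, 17.0, 19.0], 0.73, [0.484, -0.057, 0.04]), ([239.0, 226.0, 17.0, 16.0], 0.54, [0.443, 0.261, 0.04]), ([188.0, 247.0, 14.0, 22.0], 0.52, [0.392, 0.38, 0.04]), ([370.0, 211.0, 22.0, 30.0], 0.29, [0.485, -0.051, 0.04])]
top yellow_cap_top [([372.0, 210.0, 19.0, 15.0], 0.63, [0.486, -0.057, 0.04])]
top red_cap_top [([440.0, 210.0, 19.0, 17.0], 0.65, [0.49, -0.22, 0.04])]
top green_cap_top [([371.0, 211.0, 20.0, 29.0], 0.56, [0.484, -0.053, 0.04]), ([320.0, 219.0, 20.0, 18.0], 0.51, [0.463, 0.069, 0.04])]
scene blue_timer [([277.0, 293.0, 30.0, 29.0], 0.97, [0.375, 0.405, 0.04]), ([299.0, 258.0, 26.0, 27.0], 0.84, [0.421, 0.287, 0.04]), ([344.0, 220.0, 24.0, 21.0], 0.55, [0.444, 0.091, 0.04]), ([283.0, 204.0, 24.0, 13.0], 0.23, [0.625, 0.142, 0.04])]
scene blue_cap_top [([279.0, 286.0, 15.0, 18.0], 0.55, [0.387, 0.388, 0.04]), ([300.0, 251.0, 18.0, 17.0], 0.49, [0.44, 0.267, 0.04])]
scene yellow_cap_top [([363.0, 194.0, 10.0, 12.0], 0.67, [0.485, -0.05, 0.04])]
scene red_cap_top [([356.0, 168.0, 21.0, 12.0], 0.7, [0.602, -0.166, 0.04])]
scene green_cap_top [([342.0, 215.0, 18.0, 9.0], 0.58, [0.462, 0.076, 0.04])]
```

```bash
sleep 0; ls pics
```

```text
scene0.png
top0.png
```

View pics/top0.png

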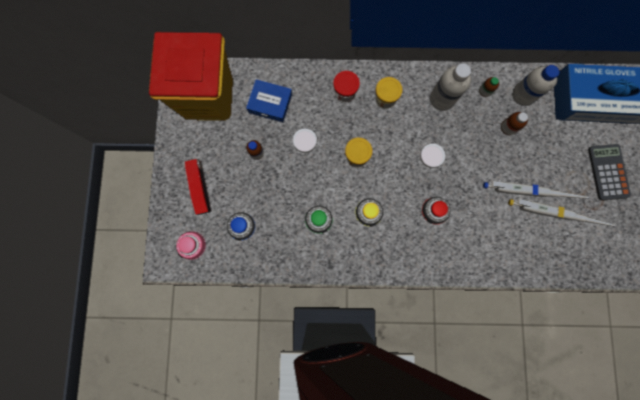

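```bash
python3 - <<'E'
import cv2
a=cv2.imread("pics/top0.png")[185:275,150:470]; cv2.imwrite("pics/crop0.png",cv2.resize(a,None,fx=2.5,fy=2.5,interpolation=cv2.INTER_CUBIC))
E
```

```text
(no output)
```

View pics/crop0.png

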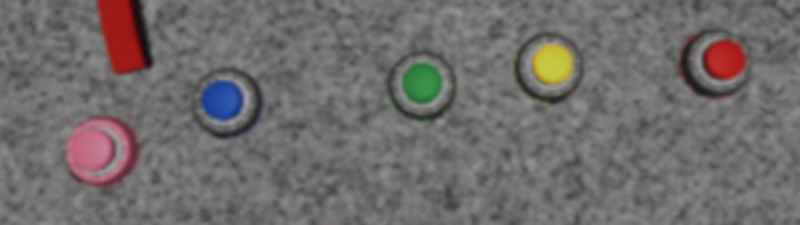

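The top picture shows five timers: pink look-alike at (190,245), blue (239,226), green (319,218), yellow (371,211) and red (439,209). The enlarged crop confirms that the blue one is at (239,226), with blue cap and grey housing; the all-pink one is left alone. The yellow and red items further back (rows 80–150) are screw lids.

```bash
cat >> h.py <<'E'
def caps(im,cam,z=.048,amin=60):
    hsv=cv2.cvtColor(im,cv2.COLOR_RGB2HSV); out={}
    for n,(a,b) in dict(blue=(108,125),green=(50,80),yellow=(24,35),red=(174,186)).items():
        h=hsv[:,:,0].astype(int); h=np.where(h<90,h+180,h) if n=="red" else h
        m=((h>=a)&(h<=b)&(hsv[:,:,1]>130)&(hsv[:,:,2]>60)).astype(np.uint8)
        m=cv2.morphologyEx(m,cv2.MORPH_OPEN,np.ones((3,3)))
        k,l,st,c=cv2.connectedComponentsWithStats(m)
        out[n]=[(np.round(c[i],1).tolist(),int(st[i,4]),np.round(pix2w(cam,*c[i],z),4).tolist()) for i in range(1,k) if st[i,4]>amin]
    return out
E
python3 - <<'E'
from h import *
for c in("top","scene"):
    for n,l in caps(cv2.imread(f"pics/{c}0.png")[:,:,::-1].copy(),c).items():
        print(c,n,[q for q in l if .3<q[2][0]<.55 and q[1]<600])
p=robot.camera_params("wrist");print(p)
E
```

```text
top blue [([238.3, 224.6], 195, [0.4457, 0.2616, 0.048])]
top green [([318.4, 217.5], 166, [0.4656, 0.0722, 0.048])]
top yellow [([370.4, 210.0], 191, [0.4858, -0.0515, 0.048])]
top red [([439.3, 208.3], 203, [0.4924, -0.2158, 0.048])]
scene blue [([298.5, 249.5], 161, [0.4388, 0.271, 0.048]), ([181.0, 299.1], 225, [0.5088, 0.559, 0.048]), ([158.3, 302.6], 90, [0.5359, 0.5966, 0.048]), ([169.5, 321.5], 287, [0.4716, 0.6119, 0.048]), ([213.6, 322.0], 69, [0.4033, 0.5545, 0.048]), ([189.6, 330.0], 160, [0.4219, 0.5988, 0.048]), ([229.7, 348.3], 70, [0.3262, 0.5763, 0.048]), ([218.7, 370.0], 62, [0.3021, 0.6213, 0.048])]
scene green [([341.8, 213.0], 94, [0.4617, 0.0777, 0.048])]
scene yellow [([363.7, 192.3], 67, [0.4833, -0.0483, 0.048])]
scene red [([533.3, 81.4], 148, [0.4959, -1.3696, 0.048]), ([393.6, 172.6], 91, [0.4851, -0.2043, 0.048])]
{'mtx': array([[326.00785736,   0.        , 313.66837223],
       [  0.        , 326.00785736, 197.14797984],
       [  0.        ,   0.        ,   1.        ]]), 'origin': array([ 0.2776131 , -0.56604901,  0.38268443]), 'attitude': array([[ 3.24097387e-01,  9.05311847e-01,  2.74538419e-01],
       [-9.46023702e-01,  3.10210242e-01,  9.38549955e-02],
       [-1.96590114e-04, -2.90138010e-01,  9.56984794e-01]])}
```

Emit:
send_rows:
  plan:
    - {"gripper": 1, "dx": 0.04, "dy": -0.04, "dz": 0, "wz": 9}
    - {"gripper": 1, "dx": 0.08, "dy": -0.08, "dz": 0, "wz": 18.9}
    - {"gripper": 1, "dx": 0.08, "dy": -0.135, "dz": 0, "wz": 18.9}
    - {"gripper": 1, "dx": 0.08, "dy": -0.19, "dz": 0, "wz": 18.9}
    - {"gripper": 1, "dx": 0.08, "dy": -0.25, "dz": 0, "wz": 18.9}
  grip_force: 10

```text
validation failed for argument at $.pl...
```

Emit:
send_rows:
  plan:
    - {"gripper": 1.0, "dx": 0.04, "dy": -0.04, "dz": 0.0, "wx": 0.0, "wy": 0.0, "wz": 9.0}
    - {"gripper": 1.0, "dx": 0.08, "dy": -0.08, "dz": 0.0, "wx": 0.0, "wy": 0.0, "wz": 18.9}
    - {"gripper": 1.0, "dx": 0.08, "dy": -0.135, "dz": 0.0, "wx": 0.0, "wy": 0.0, "wz": 18.9}
    - {"gripper": 1.0, "dx": 0.08, "dy": -0.19, "dz": 0.0, "wx": 0.0, "wy": 0.0, "wz": 18.9}
    - {"gripper": 1.0, "dx": 0.08, "dy": -0.25, "dz": 0.0, "wx": 0.0, "wy": 0.0, "wz": 18.9}
  grip_force: 10

```text
time: 1.23
tcp_pos: [0.1968, -0.3274, 0.2226]
tool_rot: [[1.0, 0.0, 0.0], [0.0, -1.0, -0.0], [0.0, 0.0, -1.0]]
ft_force: [-0.3, 1.0, 0.9]
finger_gap: 0.0449
grasp_force: 0.0
```

Emit:
send_rows:
  plan:
    - {"gripper": 1.0, "dx": 0.05, "dy": -0.03, "dz": 0.0, "wx": 0.0, "wy": 0.0, "wz": 0.0}
    - {"gripper": 1.0, "dx": 0.1, "dy": -0.06, "dz": 0.0, "wx": 0.0, "wy": 0.0, "wz": 0.0}
    - {"gripper": 1.0, "dx": 0.15, "dy": -0.09, "dz": 0.0, "wx": 0.0, "wy": 0.0, "wz": 0.0}
    - {"gripper": 1.0, "dx": 0.19, "dy": -0.13, "dz": 0.0, "wx": 0.0, "wy": 0.0, "wz": 0.0}
    - {"gripper": 1.0, "dx": 0.21, "dy": -0.187, "dz": 0.0, "wx": 0.0, "wy": 0.0, "wz": 0.0}

```text
time: 1.85
tcp_pos: [0.4088, -0.1407, 0.2229]
tool_rot: [[1.0, -0.0, 0.001], [-0.0, -1.0, -0.0], [0.001, 0.0, -1.0]]
ft_force: [1.1, 0.4, 0.1]
finger_gap: 0.0017
grasp_force: 0.0
```

Emit:
send_rows:
  plan:
    - {"gripper": 1.0, "dx": 0.0, "dy": -0.06, "dz": 0.0, "wx": 0.0, "wy": 0.0, "wz": 0.0}
    - {"gripper": 1.0, "dx": 0.0, "dy": -0.12, "dz": 0.0, "wx": 0.0, "wy": 0.0, "wz": 0.0}
    - {"gripper": 1.0, "dx": 0.0, "dy": -0.18, "dz": 0.0, "wx": 0.0, "wy": 0.0, "wz": 0.0}
    - {"gripper": 1.0, "dx": 0.0, "dy": -0.24, "dz": 0.0, "wx": 0.0, "wy": 0.0, "wz": 0.0}
    - {"gripper": 1.0, "dx": 0.0, "dy": -0.3, "dz": 0.0, "wx": 0.0, "wy": 0.0, "wz": 0.0}

```text
time: 2.48
tcp_pos: [0.407, 0.1601, 0.2231]
tool_rot: [[1.0, -0.0, 0.002], [-0.0, -1.0, 0.0], [0.002, -0.0, -1.0]]
ft_force: [1.4, -0.3, -0.3]
finger_gap: 0.0005
grasp_force: 0.0
```

```bash
python3 - <<'E'
from h import *
s=robot.observe(); print(s["time"],s["tcp_pos"],s["finger_gap"],s["ft_force"])
p=robot.camera_params("wrist");im=save("wrist","w1.png")
print(p["origin"],caps(im,"wrist",amin=300))
E
```

```text
2.475 [0.40704811 0.16010848 0.22311169] 0.0005130571127389124 [ 1.39750148 -0.29664145 -0.30090921]
[0.48628596 0.15942468 0.38337366] {'blue': [([214.8, 138.9], 1131, [0.4454, 0.2684, 0.048])], 'green': [([398.7, 119.4], 1130, [0.4658, 0.0824, 0.048])], 'yellow': [([525.5, 99.0], 1187, [0.4861, -0.0402, 0.048])], 'red': [([100.5, 53.0], 4374, [0.5258, 0.3706, 0.048])]}
```

View pics/w1.png

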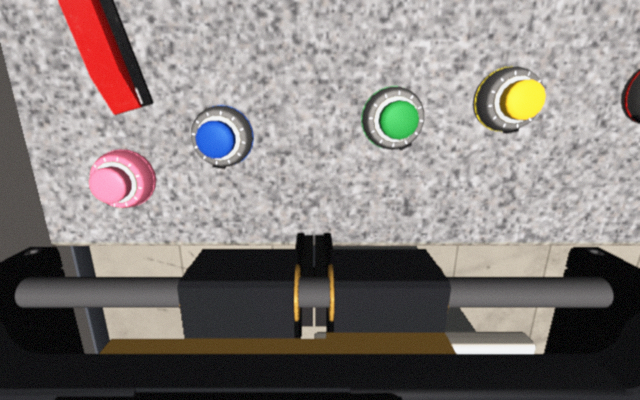

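The picture shows blue cap at (215,139), green (399,119), yellow (525,99) and the pink look-alike at (110,183). The closed fingers are at column 315. Wrist and top views differ by up to 10 mm in y, so I'll check with the fingers hovering just over the cap.

Emit:
send_rows:
  plan:
    - {"gripper": 1.0, "dx": 0.018, "dy": -0.05, "dz": 0.03, "wx": 0.0, "wy": 0.0, "wz": 0.0}
    - {"gripper": 1.0, "dx": 0.038, "dy": -0.104, "dz": 0.06, "wx": 0.0, "wy": 0.0, "wz": 0.0}
    - {"gripper": 1.0, "dx": 0.038, "dy": -0.104, "dz": 0.1, "wx": 0.0, "wy": 0.0, "wz": 0.0}
    - {"gripper": 1.0, "dx": 0.038, "dy": -0.104, "dz": 0.13, "wx": 0.0, "wy": 0.0, "wz": 0.0}
    - {"gripper": 1.0, "dx": 0.038, "dy": -0.104, "dz": 0.13, "wx": 0.0, "wy": 0.0, "wz": 0.0}

```text
time: 3.15
tcp_pos: [0.4429, 0.2611, 0.0899]
tool_rot: [[1.0, 0.0, -0.006], [0.0, -1.0, -0.002], [-0.006, 0.002, -1.0]]
ft_force: [-0.1, -0.6, 0.4]
finger_gap: 0.0005
grasp_force: 0.0
```

```bash
python3 - <<'E'
from h import *
s=robot.observe(); print(s["time"],s["tcp_pos"],s["finger_gap"],s["ft_force"])
p=robot.camera_params("wrist");im=save("wrist","w2.png")
print(p["origin"],p["attitude"],caps(im,"wrist",amin=300))
K=p["mtx"];R=p["attitude"]
q=R.T@(s["tcp_pos"]-p["origin"]);print("tcp px",(K@[q[0],-q[1],-q[2]])/-q[2])
E
```

```text
3.15 [0.44291646 0.26111917 0.08993262] 0.0005050196585033841 [-0.07805745 -0.56445542  0.40956301]
[0.52335266 0.26084273 0.24961046] [[ 4.74922038e-04  9.55306530e-01  2.95616656e-01]
 [-9.99998221e-01 -8.60165863e-05  1.88451289e-03]
 [ 1.82571541e-03 -2.95617025e-01  9.55304790e-01]] {'blue': [([310.1, 212.1], 2335, [0.4517, 0.2634, 0.048])], 'green': [([597.0, 185.9], 2833, [0.4697, 0.0775, 0.048])], 'yellow': [], 'red': [([135.7, 81.4], 10383, [0.5335, 0.366, 0.048])]}
tcp px [312.54759127 251.94727091   1.        ]
```

View pics/w2.png

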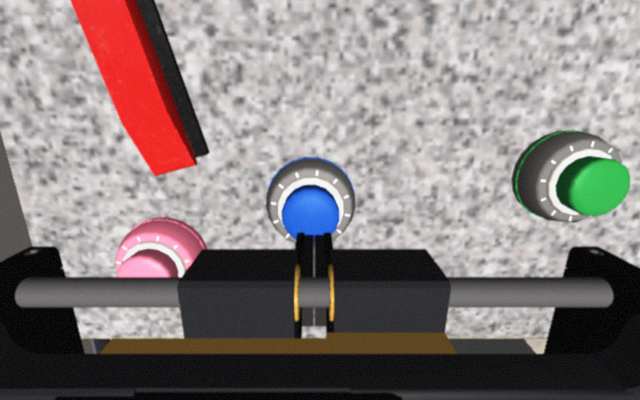

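Blue cap is at (311,213), right in front of the fingertips at column 315, so the position estimate is good (≈0.447, 0.263). Lowering in steps.

Emit:
send_rows:
  plan:
    - {"gripper": 1.0, "dx": 0.002, "dy": 0.0, "dz": 0.01, "wx": 0.0, "wy": 0.0, "wz": 0.0}
    - {"gripper": 1.0, "dx": 0.003, "dy": 0.0, "dz": 0.02, "wx": 0.0, "wy": 0.0, "wz": 0.0}
    - {"gripper": 1.0, "dx": 0.003, "dy": 0.0, "dz": 0.03, "wx": 0.0, "wy": 0.0, "wz": 0.0}
    - {"gripper": 1.0, "dx": 0.003, "dy": 0.0, "dz": 0.03, "wx": 0.0, "wy": 0.0, "wz": 0.0}
    - {"gripper": 1.0, "dx": 0.003, "dy": 0.0, "dz": 0.03, "wx": 0.0, "wy": 0.0, "wz": 0.0}

```text
time: 3.82
tcp_pos: [0.4482, 0.2621, 0.0626]
tool_rot: [[1.0, -0.0, -0.0], [-0.0, -1.0, 0.0], [-0.0, -0.0, -1.0]]
ft_force: [0.9, -0.7, -0.3]
finger_gap: -0.0001
grasp_force: 0.0
```

Emit:
send_rows:
  plan:
    - {"gripper": 1.0, "dx": 0.0, "dy": 0.0, "dz": 0.012, "wx": 0.0, "wy": 0.0, "wz": 0.0}
    - {"gripper": 1.0, "dx": 0.0, "dy": 0.0, "dz": 0.015, "wx": 0.0, "wy": 0.0, "wz": 0.0}
    - {"gripper": 1.0, "dx": 0.0, "dy": 0.0, "dz": 0.018, "wx": 0.0, "wy": 0.0, "wz": 0.0}
    - {"gripper": 1.0, "dx": 0.0, "dy": 0.0, "dz": 0.021, "wx": 0.0, "wy": 0.0, "wz": 0.0}
    - {"gripper": 1.0, "dx": 0.0, "dy": 0.0, "dz": 0.023, "wx": 0.0, "wy": 0.0, "wz": 0.0}

```text
time: 4.45
tcp_pos: [0.4479, 0.262, 0.0394]
tool_rot: [[1.0, -0.0, -0.0], [-0.0, -1.0, -0.0], [-0.0, 0.0, -1.0]]
ft_force: [-2.5, -2.2, 3.3]
finger_gap: 0.0006
grasp_force: 1.5
```

Emit:
send_rows:
  plan:
    - {"gripper": 1.0, "dx": 0.0, "dy": 0.0, "dz": 0.001, "wx": 0.0, "wy": 0.0, "wz": 0.0}
    - {"gripper": 1.0, "dx": 0.0, "dy": 0.0, "dz": 0.002, "wx": 0.0, "wy": 0.0, "wz": 0.0}
    - {"gripper": 1.0, "dx": 0.0, "dy": 0.0, "dz": 0.002, "wx": 0.0, "wy": 0.0, "wz": 0.0}
    - {"gripper": 1.0, "dx": 0.0, "dy": 0.0, "dz": 0.002, "wx": 0.0, "wy": 0.0, "wz": 0.0}
    - {"gripper": 1.0, "dx": 0.0, "dy": 0.0, "dz": 0.002, "wx": 0.0, "wy": 0.0, "wz": 0.0}

```text
time: 5.08
tcp_pos: [0.4481, 0.2621, 0.0376]
tool_rot: [[1.0, -0.0, -0.0], [-0.0, -1.0, -0.0], [-0.0, 0.0, -1.0]]
ft_force: [-2.8, -0.8, 5.2]
finger_gap: 0.0004
grasp_force: 2.3
```

Force of 5 N shows the cap is at the bottom. Lifting, then over to yellow.

Emit:
send_rows:
  plan:
    - {"gripper": 1.0, "dx": 0.0, "dy": 0.0, "dz": -0.03, "wx": 0.0, "wy": 0.0, "wz": 0.0}
    - {"gripper": 1.0, "dx": 0.0, "dy": 0.0, "dz": -0.08, "wx": 0.0, "wy": 0.0, "wz": 0.0}
    - {"gripper": 1.0, "dx": 0.0, "dy": 0.05, "dz": -0.1, "wx": 0.0, "wy": 0.0, "wz": 0.0}
    - {"gripper": 1.0, "dx": 0.01, "dy": 0.11, "dz": -0.1, "wx": 0.0, "wy": 0.0, "wz": 0.0}
    - {"gripper": 1.0, "dx": 0.02, "dy": 0.17, "dz": -0.1, "wx": 0.0, "wy": 0.0, "wz": 0.0}

```text
time: 5.7
tcp_pos: [0.469, 0.0907, 0.1381]
tool_rot: [[1.0, 0.001, 0.003], [0.001, -1.0, 0.0], [0.003, -0.0, -1.0]]
ft_force: [1.6, -0.4, 0.6]
finger_gap: 0.0005
grasp_force: 0.0
```

Emit:
send_rows:
  plan:
    - {"gripper": 1.0, "dx": 0.008, "dy": 0.06, "dz": 0.0, "wx": 0.0, "wy": 0.0, "wz": 0.0}
    - {"gripper": 1.0, "dx": 0.016, "dy": 0.11, "dz": 0.0, "wx": 0.0, "wy": 0.0, "wz": 0.0}
    - {"gripper": 1.0, "dx": 0.016, "dy": 0.14, "dz": 0.02, "wx": 0.0, "wy": 0.0, "wz": 0.0}
    - {"gripper": 1.0, "dx": 0.016, "dy": 0.14, "dz": 0.04, "wx": 0.0, "wy": 0.0, "wz": 0.0}
    - {"gripper": 1.0, "dx": 0.016, "dy": 0.14, "dz": 0.04, "wx": 0.0, "wy": 0.0, "wz": 0.0}

```text
time: 6.32
tcp_pos: [0.4829, -0.0481, 0.0957]
tool_rot: [[1.0, -0.001, -0.003], [-0.001, -1.0, 0.001], [-0.003, -0.001, -1.0]]
ft_force: [0.4, -0.2, -1.1]
finger_gap: 0.0002
grasp_force: 0.0
```

```bash
python3 - <<'E'
from h import *
s=robot.observe(); print(s["time"],s["tcp_pos"],s["finger_gap"],s["ft_force"])
im=save("wrist","w3.png")
print(caps(im,"wrist",amin=300))
im=save("scene","s3.png"); cv2.imwrite("pics/s3c.png",cv2.resize(im[140:320,230:430,::-1],None,fx=3,fy=3))
E
```

```text
6.325 [ 0.48286895 -0.04805035  0.09574853] 0.00021145378250105983 [ 0.42484106 -0.20531569 -1.06620295]
{'blue': [], 'green': [([145.8, 237.9], 2325, [0.4701, 0.0686, 0.048])], 'yellow': [([259.8, 12.5], 2306, [0.6102, -0.0177, 0.048]), ([318.8, 212.0], 2144, [0.4892, -0.0519, 0.048])], 'red': [([554.8, 200.9], 2958, [0.4972, -0.2105, 0.048])]}
```

View pics/w3.png

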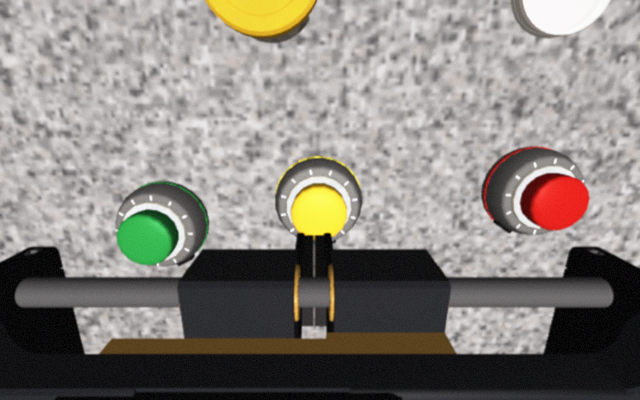

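View pics/s3c.png

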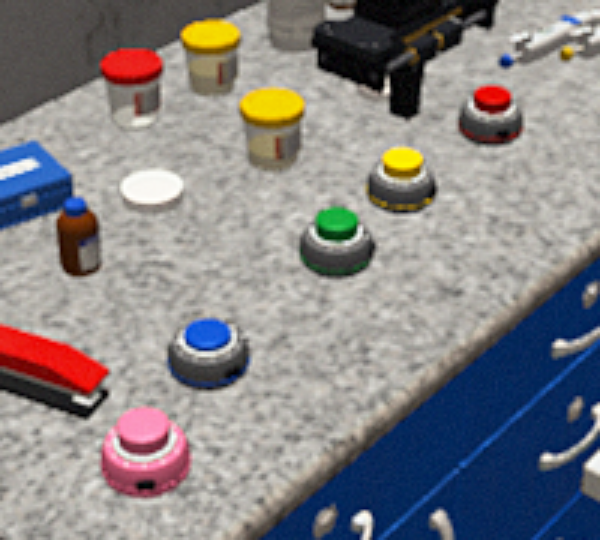

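The wrist view shows the yellow cap at (319,212) just ahead of the fingers. The scene crop shows the blue cap low (it sits clearly lower than the others), and the rest undisturbed. Lowering onto yellow.

Emit:
send_rows:
  plan:
    - {"gripper": 1.0, "dx": 0.002, "dy": 0.002, "dz": 0.01, "wx": 0.0, "wy": 0.0, "wz": 0.0}
    - {"gripper": 1.0, "dx": 0.004, "dy": 0.003, "dz": 0.02, "wx": 0.0, "wy": 0.0, "wz": 0.0}
    - {"gripper": 1.0, "dx": 0.004, "dy": 0.003, "dz": 0.03, "wx": 0.0, "wy": 0.0, "wz": 0.0}
    - {"gripper": 1.0, "dx": 0.004, "dy": 0.003, "dz": 0.035, "wx": 0.0, "wy": 0.0, "wz": 0.0}
    - {"gripper": 1.0, "dx": 0.004, "dy": 0.003, "dz": 0.035, "wx": 0.0, "wy": 0.0, "wz": 0.0}

```text
time: 7.05
tcp_pos: [0.4876, -0.0507, 0.0618]
tool_rot: [[1.0, 0.0, -0.001], [0.0, -1.0, 0.0], [-0.001, -0.0, -1.0]]
ft_force: [0.0, 0.0, -0.2]
finger_gap: 0.0002
grasp_force: 0.0
```

Emit:
send_rows:
  plan:
    - {"gripper": 1.0, "dx": 0.0, "dy": 0.0, "dz": 0.011, "wx": 0.0, "wy": 0.0, "wz": 0.0}
    - {"gripper": 1.0, "dx": 0.0, "dy": 0.0, "dz": 0.014, "wx": 0.0, "wy": 0.0, "wz": 0.0}
    - {"gripper": 1.0, "dx": 0.0, "dy": 0.0, "dz": 0.017, "wx": 0.0, "wy": 0.0, "wz": 0.0}
    - {"gripper": 1.0, "dx": 0.0, "dy": 0.0, "dz": 0.02, "wx": 0.0, "wy": 0.0, "wz": 0.0}
    - {"gripper": 1.0, "dx": 0.0, "dy": 0.0, "dz": 0.022, "wx": 0.0, "wy": 0.0, "wz": 0.0}

```text
time: 7.68
tcp_pos: [0.488, -0.0508, 0.0405]
tool_rot: [[1.0, -0.0, -0.0], [-0.0, -1.0, 0.0], [-0.0, -0.0, -1.0]]
ft_force: [-2.4, 0.7, 2.4]
finger_gap: 0.0001
grasp_force: 1.5
```

Emit:
send_rows:
  plan:
    - {"gripper": 1.0, "dx": 0.0, "dy": 0.0, "dz": 0.001, "wx": 0.0, "wy": 0.0, "wz": 0.0}
    - {"gripper": 1.0, "dx": 0.0, "dy": 0.0, "dz": 0.002, "wx": 0.0, "wy": 0.0, "wz": 0.0}
    - {"gripper": 1.0, "dx": 0.0, "dy": 0.0, "dz": 0.002, "wx": 0.0, "wy": 0.0, "wz": 0.0}
    - {"gripper": 1.0, "dx": 0.0, "dy": 0.0, "dz": 0.002, "wx": 0.0, "wy": 0.0, "wz": 0.0}
    - {"gripper": 1.0, "dx": 0.0, "dy": 0.0, "dz": 0.002, "wx": 0.0, "wy": 0.0, "wz": 0.0}

```text
time: 8.3
tcp_pos: [0.4882, -0.0509, 0.0386]
tool_rot: [[1.0, -0.0, 0.0], [-0.0, -1.0, -0.0], [0.0, 0.0, -1.0]]
ft_force: [-1.6, 0.3, 2.9]
finger_gap: 0.0006
grasp_force: 1.2
```

Yellow is about 8 mm down. Next, red.

Emit:
send_rows:
  plan:
    - {"gripper": 1.0, "dx": 0.0, "dy": 0.0, "dz": -0.03, "wx": 0.0, "wy": 0.0, "wz": 0.0}
    - {"gripper": 1.0, "dx": 0.0, "dy": 0.0, "dz": -0.06, "wx": 0.0, "wy": 0.0, "wz": 0.0}
    - {"gripper": 1.0, "dx": 0.002, "dy": 0.06, "dz": -0.06, "wx": 0.0, "wy": 0.0, "wz": 0.0}
    - {"gripper": 1.0, "dx": 0.004, "dy": 0.12, "dz": -0.06, "wx": 0.0, "wy": 0.0, "wz": 0.0}
    - {"gripper": 1.0, "dx": 0.005, "dy": 0.161, "dz": -0.06, "wx": 0.0, "wy": 0.0, "wz": 0.0}

```text
time: 8.93
tcp_pos: [0.4935, -0.2145, 0.0989]
tool_rot: [[1.0, -0.001, 0.002], [-0.001, -1.0, -0.001], [0.002, 0.001, -1.0]]
ft_force: [0.7, 0.1, 0.2]
finger_gap: 0.0001
grasp_force: 0.0
```

```bash
python3 - <<'E'
from h import *
robot.read_camera("top")
s=robot.observe(); print(s["time"],s["tcp_pos"],s["finger_gap"],s["ft_force"])
im=save("wrist","w4.png")
print(caps(im,"wrist",amin=300))
E
```

```text
8.975 [ 0.49374591 -0.21878158  0.09923337] 0.00029070131404807724 [-1.2719918  -3.59248148  1.53861208]
{'blue': [([479.7, 118.8], 340, [0.5604, -0.322, 0.048])], 'green': [], 'yellow': [([86.1, 222.7], 1994, [0.4914, -0.0594, 0.048])], 'red': [([310.3, 213.4], 2161, [0.4976, -0.2146, 0.048])]}
```

View pics/w4.png

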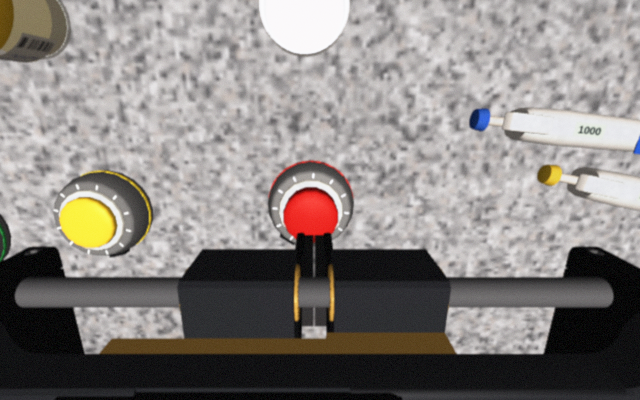

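The red cap is at (310,213), just ahead of the fingertips at column 315. Yellow, at (88,222), is left behind. Lowering.

Emit:
send_rows:
  plan:
    - {"gripper": 1.0, "dx": 0.002, "dy": 0.001, "dz": 0.01, "wx": 0.0, "wy": 0.0, "wz": 0.0}
    - {"gripper": 1.0, "dx": 0.002, "dy": 0.001, "dz": 0.02, "wx": 0.0, "wy": 0.0, "wz": 0.0}
    - {"gripper": 1.0, "dx": 0.002, "dy": 0.001, "dz": 0.03, "wx": 0.0, "wy": 0.0, "wz": 0.0}
    - {"gripper": 1.0, "dx": 0.002, "dy": 0.001, "dz": 0.037, "wx": 0.0, "wy": 0.0, "wz": 0.0}
    - {"gripper": 1.0, "dx": 0.002, "dy": 0.001, "dz": 0.037, "wx": 0.0, "wy": 0.0, "wz": 0.0}

```text
time: 9.65
tcp_pos: [0.4946, -0.2121, 0.0606]
tool_rot: [[1.0, 0.001, -0.001], [0.001, -1.0, 0.001], [-0.001, -0.001, -1.0]]
ft_force: [-0.7, 0.6, -0.3]
finger_gap: 0.0003
grasp_force: 0.0
```

Emit:
send_rows:
  plan:
    - {"gripper": 1.0, "dx": 0.0, "dy": 0.001, "dz": 0.01, "wx": 0.0, "wy": 0.0, "wz": 0.0}
    - {"gripper": 1.0, "dx": 0.0, "dy": 0.001, "dz": 0.013, "wx": 0.0, "wy": 0.0, "wz": 0.0}
    - {"gripper": 1.0, "dx": 0.0, "dy": 0.001, "dz": 0.016, "wx": 0.0, "wy": 0.0, "wz": 0.0}
    - {"gripper": 1.0, "dx": 0.0, "dy": 0.001, "dz": 0.019, "wx": 0.0, "wy": 0.0, "wz": 0.0}
    - {"gripper": 1.0, "dx": 0.0, "dy": 0.001, "dz": 0.021, "wx": 0.0, "wy": 0.0, "wz": 0.0}

```text
time: 10.28
tcp_pos: [0.495, -0.2139, 0.0405]
tool_rot: [[1.0, -0.0, -0.0], [-0.0, -1.0, 0.0], [-0.0, -0.0, -1.0]]
ft_force: [-1.5, -0.2, 3.3]
finger_gap: 0.0005
grasp_force: 1.5
```

Emit:
send_rows:
  plan:
    - {"gripper": 1.0, "dx": 0.0, "dy": 0.0, "dz": 0.001, "wx": 0.0, "wy": 0.0, "wz": 0.0}
    - {"gripper": 1.0, "dx": 0.0, "dy": 0.0, "dz": 0.002, "wx": 0.0, "wy": 0.0, "wz": 0.0}
    - {"gripper": 1.0, "dx": 0.0, "dy": 0.0, "dz": 0.002, "wx": 0.0, "wy": 0.0, "wz": 0.0}
    - {"gripper": 1.0, "dx": 0.0, "dy": 0.0, "dz": 0.002, "wx": 0.0, "wy": 0.0, "wz": 0.0}
    - {"gripper": 1.0, "dx": 0.0, "dy": 0.0, "dz": 0.002, "wx": 0.0, "wy": 0.0, "wz": 0.0}

```text
time: 10.9
tcp_pos: [0.4952, -0.2139, 0.0386]
tool_rot: [[1.0, -0.0, 0.0], [-0.0, -1.0, -0.0], [0.0, 0.0, -1.0]]
ft_force: [-0.8, -0.2, 2.8]
finger_gap: 0.0008
grasp_force: 1.2
```

Emit:
send_rows:
  plan:
    - {"gripper": 1.0, "dx": 0.0, "dy": 0.0, "dz": -0.03, "wx": 0.0, "wy": 0.0, "wz": 0.0}
    - {"gripper": 1.0, "dx": 0.0, "dy": 0.0, "dz": -0.08, "wx": 0.0, "wy": 0.0, "wz": 0.0}
    - {"gripper": 1.0, "dx": -0.03, "dy": 0.0, "dz": -0.12, "wx": 0.0, "wy": 0.0, "wz": 0.0}
    - {"gripper": 1.0, "dx": -0.06, "dy": 0.0, "dz": -0.15, "wx": 0.0, "wy": 0.0, "wz": 0.0}
    - {"gripper": 1.0, "dx": -0.06, "dy": 0.0, "dz": -0.15, "wx": 0.0, "wy": 0.0, "wz": 0.0}

```text
time: 11.52
tcp_pos: [0.4358, -0.2151, 0.1914]
tool_rot: [[1.0, -0.001, 0.005], [-0.001, -1.0, -0.004], [0.005, 0.004, -1.0]]
ft_force: [-0.1, -0.0, 0.1]
finger_gap: 0.0008
grasp_force: 0.0
```

```bash
python3 - <<'E'
from h import *
im=save("scene","s5.png"); cv2.imwrite("pics/s5c.png",cv2.resize(im[140:320,230:430,::-1],None,fx=3,fy=3))
s=robot.observe(); print(s["time"],s["tcp_pos"],s["ft_force"])
E
```

```text
11.575 [ 0.43574777 -0.21456405  0.1897515 ] [ 0.42706611 -0.06362968 -1.24543255]
```

View pics/s5c.png

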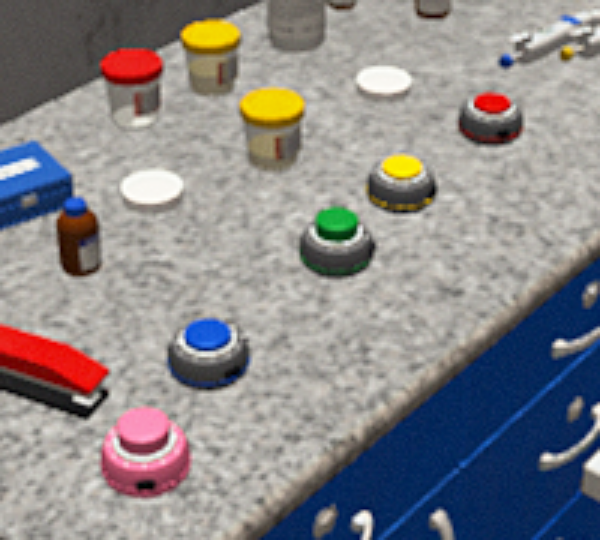

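In the crop, blue (208,335), yellow (403,166) and red (492,104) are all down. Green (336,222) and the pink look-alike (145,430) are still up, nothing has moved, and the hand is clear.

```bash
python3 -c "
from workcell import robot
print(robot.job_done())"
```

```text
the job is handed in; nothing more can be done
None
```

I pressed the blue, yellow and red caps in that order; all three look fully or nearly fully down. The green timer is unpressed, nothing looks moved, the hand is clear and the job is handed in; the hand-in call gave no verdict.

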